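# Change the aperture on the microscope's lamp bench

## Robot

A 6-joint arm with a two-finger parallel gripper is mounted at the origin on the work surface. World frame = base frame: x ahead of the robot, y to its left, z up, the work surface at z = 0. Lengths are in mm, angles in degrees, forces in N, time in s.
With the tool pointing down it reaches from about 300 to 850 mm from the base axis. Payload 4.2 kg.
Tool frame: the origin (TCP) lies on the centre line of the jaws, within the pads' length; the fingertips stand 14 mm ahead of it and the grasp point (between the pads) lies 5 mm behind it; z points along the fingers, y is the line along which they close (so a half turn about z gives the same grasp; the last joint's range is limited). The gripper opens to 91 mm and grips with 3 to 60 N. Pads are 32 mm wide; open, the fingers measure 118 mm over their backs; the gripper's body (76 mm by 178 mm) begins 60 mm behind the grasp point.
Start: joints at [-1.146, 18.312, 89.639, -0, 72.044, -1.146], TCP at [575.015, 0, 227.976] pointing down, gripper open.
Joint ranges: [-177.97, 177.97], [-48.28, 115.42], [12.27, 149.76], [-77.06, 257.06], [2.81, 150.46], [-146.56, 146.56]. Speed limits (degrees/s): [147.25, 147.25, 180, 180, 180, 180].

## Interface

Orientations are given as [roll, pitch, yaw] about the fixed x, y, z axes, in that order (R = Rz(yaw) Ry(pitch) Rx(roll)).
In Python, from workcell import env gives the robot as it stands.
- The arm moves only by the tool arm_command, never from a script. Its argument "motion" is a list of rows, each an object with "offset": the shift along the tool's x, y, z in m, a list of three; "spin": the turn about the tool's z in rad. In form: [{"offset": [tx, ty, tz], "spin": spin}, ...]. A call has 1 to 5 rows; each row shifts and turns the commanded pose from where the row before left it, along the tool's axes as they then stand; what a row does not reach is not made up. A row lasts 1/8 s, in which the tool goes at most 62.5 mm and 10.7 degrees, less where a joint would pass 70% of its speed; a pose out of reach is approached as far as the arm can. A call with a gripper value outside its range is refused whole. "jaw" is the finger opening in m, from 0 to 0.0912, set as the call begins (left out, the last holds). The fingers move at their own pace and stop on an object; "newtons" is the grip in N (left out, the last holds). Time passes only in rows, so rows that do not move let the fingers close. It gives the time, the measured TCP pose, the force, the opening and the grip force at its end, in the units of the state.
- env.state(): the state, without advancing time (a new reading comes with each control period).
- env.grab_frame(name): name is "scene" or "side" or "wrist"; returns (picture, depth): 420x560x3 uint8, blue, green, red; 420x560 float32, mm along the optical axis (not along the pixel's ray), 0 where there is no reading.
- env.camera_model(name): a dict with "fx", "fy", "cx", "cy" (pixels), "eye" and "rotation" of the camera in the world; the wrist camera has in their place "hand_eye" (4x4, takes a point from camera to tool coordinates, whose origin is the TCP and whose axes are the flange's). Camera axes: x right, y down, z forward; pixel columns grow to the right and rows downward; lengths in mm; the calibration is good to about 2 mm. The wrist camera is an equidistant fisheye: a pixel r from the principal point sees the ray r / f radians off the axis. A picture is of the moment at which its call begins: read the wrist's pose just before it. camera_model takes no time and is no camera call.
- env.job_done(): hands the job in; it is judged then, once.
Trained networks look in the newest picture that a camera, given by its name, has taken for a name from the list of things; names that differ only in an ending like _2 or _b are one class to them, and where a whole thing is asked for, a point or a joint stands for the part that bears it (a point fixed in the world has none). Each returns a list of dicts, best first, with "score" (0 to 1); they miss things now and then, are a little off and sometimes report something else, mostly with a low value. They report only what shows in the picture. A call takes as long as a camera call.
- env.boxes_of(camera, target): "bbox" ([left, top, right, bottom] in pixels, round what is visible of it).
- env.pinpoint(camera, target): "location" ([column, row] in pixels: a listed point, or the origin of a listed thing).
The state is a dict: "time_s": time; "qpos": joint angles; "qvel": joint speeds; "effort": joint torques, N m; "ee_pos": TCP position; "ee_rot": TCP orientation; "force": force on the tool from outside, world axes, zero at the start; "torque": the same for the moment, N m; "gripper_width": finger opening in mm; "gripper_force": force on a finger pad.
Only numpy, scipy, OpenCV 4.12 (cv2) and the standard library are available. Lean on these libraries where they do the work, as an engineer would, in place of code of your own. Each camera call takes 0.05 s, during which the arm holds its last target. There are 200 camera calls.

## Task

Stop the lamp down to the third-smallest hole: slide the shutter fully shut, click the aperture wheel round until that hole sits in its click at the beam port (the lowest place of the wheel), then slide the shutter fully open again. Keep the shutter shut all the while the wheel is turning, and leave the other things on the bench where they are.

Things in the scene. Friction and masses are not known exactly. Their poses are not given: they have to be found in the camera images.
- hub (a point): Centre of the aperture wheel, fixed, 142 mm above the table. x: axle and beam line (level, pointing away from the robot to shutter and lamp), y level across, z up. The wheel: upright black disc 130 mm across, 10 mm thick along x, its middle here. A fixed back plate 50 mm wide stands 18 to 26 mm to minus x, top 46 mm above this point; all else within 90 mm of the wheel is lower than the hub.
- rim_top (a point): Fixed point at the top of the wheel's rim, 65 mm above the hub, same axes. The rim has six square lands (26 mm wide, 12 mm tall), at the angles of the holes, and six open finger notches between, floor 53 mm from the axle. At rest in a click one land stands here, sides upright, a notch 30 degrees either side. A fingertip laid in such a notch can push the top land sideways by about 3 N.
- wheel (a joint): Angle of the wheel, rad, no end stop, either direction. 0 (or a multiple of 2 pi): the 10 mm hole is at the port. One click is pi/3. Positive turns the top towards minus y of hub. It starts at rest in one of the other five clicks. A fingertip taking the top land from one notch across the top to 30 degrees on the far side gives one click: past half-way the click's spring pulls the wheel home.
- third_hole (a point): Centre of the wheel's 10 mm hole, the third-smallest; turns with the wheel, 42 mm from the axle. Six holes 60 degrees apart: 4, 7, 10, 14, 18, 23 mm, in this order counter-clockwise as seen from the lamp's side (4 and 23 are neighbours), each in a bright 28 mm insert. Must end at port.
- port (a point): The beam port: fixed point on the beam, straight below the hub by 42 mm, in the middle of the wheel's thickness; same axes as hub. The hole standing here is the one in use.
- stud (a point): Top centre of the shutter's thumb stud, an upright steel knob 12 mm across that stands 26 mm tall below this point; push it from either side or pinch it. It moves along its own y axis (level, across the beam) with the slide's blade. The black shutter housing, 72 mm wide across the beam and 14 mm thick, has its top 29 mm below this point, on the beam line 95 to 170 mm beyond the wheel.
- shutter (a joint): Travel of the shutter's slide in m: 0 fully shut (blade over the port, at its stop), 0.032 fully open (at its stop). It grows as the stud moves towards plus y of stud. It slides against about 2 N of friction and stays where it is left. It starts open.
- reagent_bottle: Bystander: small amber bottle, 30 mm across, 66 mm tall, upright on the bench. Origin: centre of its underside.
- petri_dish: Bystander: flat clear dish, 60 mm across, 15 mm tall. Origin: centre of its underside.
- tape_roll: Bystander: white ring lying flat, 84 mm across, 19 mm tall. Origin: centre of its underside.
- slide_box: Bystander: grey and white box, 84 x 36 x 31 mm. Origin: centre of its underside.
- ball_driver: Bystander: screwdriver with a black handle, 170 mm long, lying on the bench.
- power_brick: Bystander: black power supply block, 105 x 50 x 33 mm. Origin: centre of its underside.
- lens_tube: Bystander: short black cylinder, 31 mm across, 30 mm tall, upright. Origin: centre of its underside.

How it is judged (in metres and radians):
On the way, in this order (a step that is already met when the one before it is completed fails the run):
1. the shutter is fully shut, the wheel not yet turned (value of joint shutter below 0.003 m and distance of third_hole from where it was at the start of the episode below 0.012 m), for 0.2 s.
2. the third-smallest hole rests in its click at the beam port, the shutter still shut (distance between third_hole and port below 0.0025 m and value of joint shutter below 0.005 m), for 0.3 s.
At the end, for the whole second after the job is handed in: The 10 mm hole rests within 2.5 mm of the beam port, the wheel at rest, and the shutter is open to within 4 mm of its stop (distance between third_hole and port below 0.0025 m and velocity of joint wheel between -0.1 and 0.1 rad/s and value of joint shutter above 0.028 m); the robot touches nothing.
It fails at once if the wheel is turned away from where it stood or from its new click while the shutter is not shut (open more than 6 mm) (value of joint shutter above 0.006 m and distance of third_hole from where it was at the start of the episode above 0.012 m and distance between third_hole and port above 0.012 m).
It fails at once if a bystander is pushed more than 30 mm from its place (distance of any of reagent_bottle, petri_dish, tape_roll, slide_box, ball_driver, power_brick, lens_tube from where it was at the start of the episode above 0.03 m).
It also fails if it takes over 62 s, if anything falls off the work surface, if the arm or the gripper's body presses on something with over 40 N, if the wrist force passes 120 N, or if a joint passes its speed limit or range.

## Working session

There is one attempt and no reset: what is moved stays moved. The work goes in short steps, Python scripts to look and compute and a tool call to move; the robot and the scene stay as the last step left them, time stands still between calls to the robot, and variables do not carry over. Pictures are saved under pics/ and viewed, at most 10 in all, crops included, and the job is handed in when it is done.

Besides the shell and the picture viewer there is one more tool, called after ">>>" as name([rows], argument=value, ...), one row to a line, values as JSON. arm_command: Moves the arm, as the interface text tells. Its arguments: {"type":"object","properties":{"motion":{"type":"array"},"jaw":{"type":"number"},"newtons":{"type":"number"}},"required":["motion"]}

```bash
mkdir -p pics
cat > h.py <<'E'
import numpy as np, cv2
from workcell import env
def look(cam,name=None):
    p,d=env.grab_frame(cam)
    if name: cv2.imwrite('pics/'+name+'.png',p)
    return p,d
def w(cam,px,depth):
    m=env.camera_model(cam); R=np.array(m['rotation']); e=np.array(m['eye'])
    return e+R@(np.array([(px[0]-m['cx'])/m['fx'],(px[1]-m['cy'])/m['fy'],1])*depth)
def proj(cam,P):
    m=env.camera_model(cam); R=np.array(m['rotation']); c=R.T@(np.array(P)-np.array(m['eye']))
    return m['cx']+m['fx']*c[0]/c[2], m['cy']+m['fy']*c[1]/c[2], c[2]
E
python3 - <<'E'
from h import *
for c in ('scene','side'):
    p,d=look(c,c)
    m=env.camera_model(c); print(c,{k:np.round(v,3).tolist() for k,v in m.items()})
    for t in ('hub','rim_top','third_hole','port','stud'):
        for r in env.pinpoint(c,t)[:2]:
            x=r['location']; i,j=int(round(x[1])),int(round(x[0]))
            dd=d[i,j]; print(t,round(r['score'],2),np.round(x,1),dd,np.round(w(c,x,dd)))
print(env.state())
E
```

```text
scene {'fx': 526.217, 'fy': 526.217, 'cx': 294.366, 'cy': 207.126, 'eye': [1369.402, 186.273, 974.817], 'rotation': [-136.765, -1.168, 101.248]}
hub 0.66 [300.1 179.9] 1190.8564 [120238. 119055. 119843.]
rim_top 0.9 [306.4 159.6] 1155.1306 [114833. 113649. 114438.]
third_hole 0.6 [287.8 186.7] 1213.0333 [126311. 125128. 125917.]
port 0.91 [302.  193.8] 1263.1239 [126789. 125606. 126394.]
stud 0.73 [300.7 178. ] 1189.6649 [119939. 118755. 119544.]
stud 0.54 [316.4 211. ] 1111.4006 [107522. 106339. 107127.]
side {'fx': 504.174, 'fy': 504.174, 'cx': 274.752, 'cy': 214.612, 'eye': [377.957, -890.189, 939.789], 'rotation': [-129.15, -1.227, -12.261]}
hub 0.76 [238.6 223.8] 1223.5206 [-3320. -4588. -2758.]
rim_top 0.73 [236.7 199.8] 1196.2511 [-2586. -3854. -2024.]
third_hole 0.87 [247.7 241. ] 1208.9637 [-6145. -7413. -5583.]
third_hole 0.66 [298.7 278.8] 1227.7014 [-22398. -23666. -21836.]
port 0.89 [239.9 234.3] 1239.6947 [-3814. -5082. -3252.]
stud 0.48 [275.7 201.2] 1275.6761 [-15531. -16799. -14969.]
{'time_s': 0.6, 'qpos': array([-1.14695702e+00,  1.83116606e+01,  8.96387004e+01, -3.32856143e-04,
        7.20439150e+01, -1.14669041e+00]), 'qvel': array([-0.03194369,  0.0092954 , -0.03357267,  0.03056565,  0.07007076,
       -0.00038974]), 'effort': array([-7.23473386e-04, -4.12123418e+01, -2.32135892e+01,  7.27226492e-02,
        3.78483825e-02,  2.23880306e-06]), 'ee_pos': array([ 5.75017785e+02, -1.18186569e-02,  2.27980361e+02]), 'ee_rot': array([1.79994284e+02, 4.31139415e-04, 8.99998360e+01]), 'force': array([-0.56320444,  0.69926453,  0.72862676]), 'torque': array([ 0.02223762,  0.01433526, -0.02749336]), 'gripper_force': 0.0, 'gripper_width': 90.97441803496525}
```

```bash
python3 -c "
import cv2,numpy as np
a=cv2.imread('pics/scene.png');b=cv2.imread('pics/side.png')
cv2.imwrite('pics/both.png',cv2.resize(np.vstack([a,b]),(400,600)))"
```

```text
(no output)
```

View pics/scene.png

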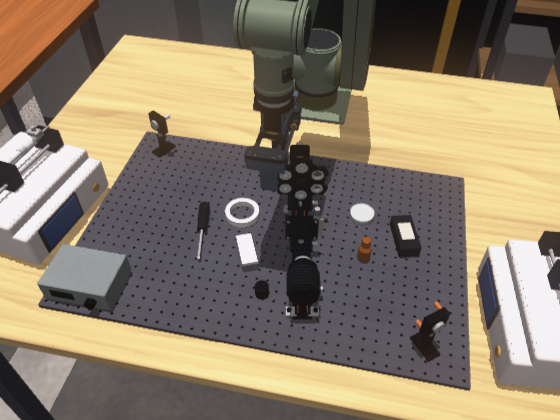

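View pics/side.png

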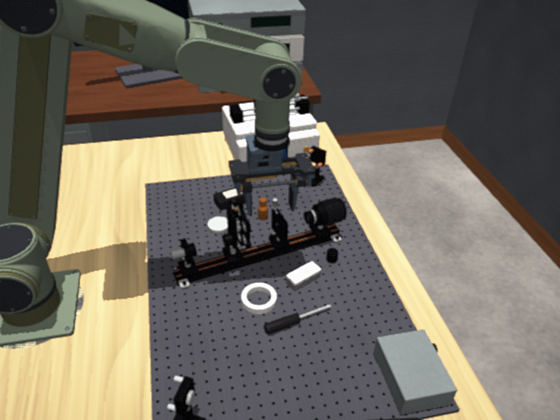

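The scene picture shows the wheel at about (302,180), seen from the lamp's side, and the side picture shows it at about (238,222). The "rotation" value is roll/pitch/yaw in degrees, so I'll fix the helper.

```bash
cat > h.py <<'E'
import numpy as np, cv2
from scipy.spatial.transform import Rotation
from workcell import env
def look(cam,name=None):
    p,d=env.grab_frame(cam)
    if name: cv2.imwrite('pics/'+name+'.png',p)
    return p,d
def cam(c):
    m=env.camera_model(c); return m,Rotation.from_euler('xyz',m['rotation'],degrees=True).as_matrix(),np.array(m['eye'])
def ray(c,px):
    m,R,e=cam(c); return e,R@np.array([(px[0]-m['cx'])/m['fx'],(px[1]-m['cy'])/m['fy'],1])
def w(c,px,depth):
    e,v=ray(c,px); return e+v*depth
def atz(c,px,z):
    e,v=ray(c,px); return e+v*(z-e[2])/v[2]
def tri(a,b):
    (e,u),(f,v)=ray('scene',a),ray('side',b)
    s=np.linalg.lstsq(np.c_[u,-v],f-e,rcond=None)[0]
    p,q=e+u*s[0],f+v*s[1]; return (p+q)/2,np.linalg.norm(p-q)
def proj(c,P):
    m,R,e=cam(c); q=R.T@(np.array(P)-e)
    return m['cx']+m['fx']*q[0]/q[2], m['cy']+m['fy']*q[1]/q[2], q[2]
E
python3 - <<'E'
from h import *
print([np.round(r,3).tolist() for r in cam('scene')[1]])
D={}
for c in ('scene','side'):
    p,d=look(c)
    if c=='scene': 
        cv2.imwrite('pics/sc1.png',cv2.resize(p[130:290,255:355],None,fx=3.7,fy=3.7,interpolation=cv2.INTER_CUBIC))
    Z=dict(hub=142,rim_top=207,port=100,stud=None,third_hole=None)
    for t in Z:
        for r in env.pinpoint(c,t)[:3]:
            x=r['location']; D.setdefault((c,t),[]).append(x)
            i,j=int(round(x[1])),int(round(x[0]))
            print(c,t,round(r['score'],2),np.round(x,1),np.round(w(c,x,d[i,j])), np.round(atz(c,x,Z[t])) if Z[t] else '')
for t in Z:
    for a in D.get(('scene',t),[]):
        for b in D.get(('side',t),[]): 
            q=tri(a,b); print(t,np.round(q[0],1),round(q[1],1))
E
```

```text
[[-0.195, 0.712, -0.675], [0.981, 0.156, -0.119], [0.02, -0.685, -0.728]]
scene hub 0.59 [296.4 180.6] [519.  39. 145.] [516.  39. 142.]
scene rim_top 0.95 [302.2 159.1] [513.  49. 207.] [513.  49. 207.]
scene port 0.92 [302.9 192.8] [514.  55. 105.] [510.  54. 100.]
scene stud 0.5 [316.4 209.8] [614. 100. 162.] 
scene third_hole 0.73 [286.6 191.2] [524.  18. 112.] 
side hub 0.35 [298.7 323.2] [ 609. -181.   15.] [ 577. -279.  142.]
side hub 0.24 [273.8 198.4] [609. 105. 162.] [615. 130. 142.]
side rim_top 0.75 [237.  203.1] [506.  47. 205.] [506.  45. 207.]
side port 0.94 [239.6 233.2] [508.  33. 123.] [512.  58. 100.]
side stud 0.62 [278.  199.3] [665. 290.  11.] 
side third_hole 0.92 [247.8 239.8] [522.  -4. 131.] 
side third_hole 0.16 [259.3 297.8] [535. -84.  11.] 
hub [544.1 -64.9  44.6] 263.9
hub [591.9  48.3 210.7] 10.0
rim_top [507.1  49.  202.9] 1.8
port [511.7  54.5 102.8] 1.1
stud [617.2  99.6 163.1] 3.7
third_hole [525.3  17.5 112.1] 1.4
third_hole [501.5 -32.9  24.1] 119.8
```

View pics/sc1.png

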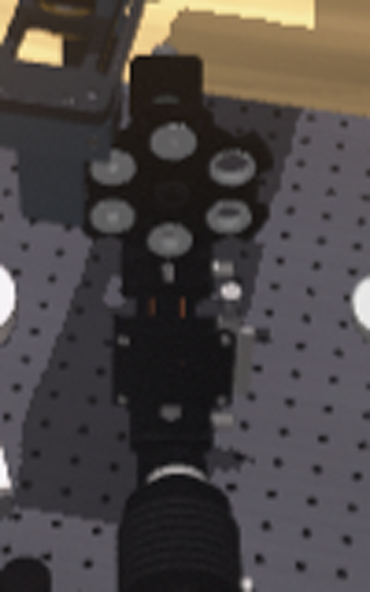

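The crop shows the big holes on the right, with the third hole at scene (287,191), lower left. So the 14 mm hole is at the port, and one positive click is needed: top towards hub −y, which is the camera's left. Next I need the beam's yaw.

Run:
```python
from h import *
p,d=look('scene')
# all valid points to world; top-view analysis of housing+lamp+rail
m,R,e=cam('scene')
v,u=np.mgrid[0:420,0:560]
P=np.stack([(u-m['cx'])/m['fx'],(v-m['cy'])/m['fy'],np.ones_like(u)],-1)*d[...,None]
P=P@R.T+e
ok=d>0
def sel(zl,zh,box): 
    X=P[...,0];Y=P[...,1];Z=P[...,2]
    return P[ok&(Z>zl)&(Z<zh)&(X>box[0])&(X<box[1])&(Y>box[2])&(Y<box[3])]
q=sel(60,300,(560,900,20,220))
print(len(q))
for a in range(560,880,20):
    s=q[(q[:,0]>=a)&(q[:,0]<a+20)]
    if len(s): print(a,len(s),'y',np.round(np.percentile(s[:,1],[2,50,98])),'z',np.round(np.percentile(s[:,2],[2,50,98])))
for c,pts in (('side',[(183,280),(336,237)]),('scene',[(303,315)])):
    for x in pts: print(c,x,np.round(atz(c,x,8)))
# stud cluster: high points near
s=sel(145,175,(590,640,80,125)); print('stud',len(s),s.mean(0),s.min(0),s.max(0))
# wheel face: holes' inserts
s=sel(100,190,(480,545,0,110))
c=s.mean(0);_,_,V=np.linalg.svd(s-c);print('wheel face',len(s),c,V[2],s[:,1].min(),s[:,1].max())
```

```text
2502
580 14 y [207. 214. 219.] z [74. 76. 79.]
600 561 y [ 44.  98. 217.] z [ 66. 109. 160.]
620 400 y [38. 58. 87.] z [ 67. 103. 134.]
640 33 y [21. 30. 39.] z [291. 296. 300.]
680 54 y [ 70.  89. 104.] z [100. 113. 117.]
700 77 y [ 72.  88. 116.] z [101. 114. 120.]
720 181 y [ 68.  97. 125.] z [106. 125. 131.]
740 270 y [ 67.  99. 131.] z [106. 127. 134.]
760 287 y [ 70. 105. 137.] z [100. 126. 134.]
780 618 y [ 76. 105. 134.] z [ 75. 111. 132.]
800 7 y [81. 83. 93.] z [ 85. 105. 113.]
side (183, 280) [359.  13.   8.]
side (336, 237) [787.  96.   8.]
scene (303, 315) [777. 107.   8.]
stud 46 [611.82535723 101.5429161  155.4614988 ] [602.89949938  94.92738264 145.16549341] [615.90688145 107.22095262 163.21311108]
wheel face 1299 [514.25850444  52.62511751 146.83617002] [0.9748349  0.2143265  0.06132751] 0.06783842241185312 108.90808858178873
```

>>> arm_command([
  {"offset": [0,0,0],"spin": -0.105},
  {"offset": [0,0,0],"spin": -0.105},
  {"offset": [0.05,0.025,0],"spin": 0},
  {"offset": [0.05,0.025,0],"spin": 0},
  {"offset": [0.028,0.005,0],"spin": 0},
], jaw=0.0, newtons=20)

```text
time_s: 1.88
ee_pos: [602.8, 139.1, 227.7]
ee_rot: [180.0, -0.0, 102.1]
force: [-0.2, 0.3, -0.3]
gripper_width: 44.0
gripper_force: 0.0
```

Run:
```python
from h import *
s=env.state(); print(s['time_s'],s['ee_pos'],s['ee_rot'],s['gripper_width'],s['force'])
T={}
for c in ('scene','side'):
    p,d=look(c,'b_'+c)
    for t in ('hub','rim_top','port','stud','third_hole'):
        for r in env.pinpoint(c,t)[:1]: 
            T[c,t]=r['location']; print(c,t,round(r['score'],2),np.round(T[c,t]))
for t in ('hub','rim_top','port','stud','third_hole'):
    if ('scene',t) in T and ('side',t) in T: print(t,tri(T['scene',t],T['side',t]))
a=cv2.imread('pics/b_scene.png')[130:260,250:380];b=cv2.imread('pics/b_side.png')[140:270,200:330]
cv2.imwrite('pics/b.png',cv2.resize(np.hstack([a,b]),None,fx=3,fy=3,interpolation=cv2.INTER_CUBIC))
```

```text
1.875 [602.75058979 139.14217679 227.65190813] [ 1.79973300e+02 -2.67283096e-02  1.02124663e+02] 44.01250776089964 [-0.2375017   0.31212291 -0.29892309]
scene hub 0.78 [299. 180.]
scene rim_top 0.8 [302. 157.]
scene port 0.86 [301. 192.]
scene stud 0.68 [317. 210.]
scene third_hole 0.6 [286. 187.]
side hub 0.81 [238. 223.]
side rim_top 0.61 [238. 202.]
side port 0.84 [242. 232.]
side stud 0.57 [277. 198.]
side third_hole 0.84 [245. 240.]
hub (array([509.25646894,  45.43168643, 142.14546649]), np.float64(3.3764959193433004))
rim_top (array([508.50169337,  48.39150279, 208.15127211]), np.float64(0.46363818621452224))
port (array([517.13424051,  49.22734687, 109.9619441 ]), np.float64(0.8176622707170073))
stud (array([616.64342239, 102.008726  , 163.67066493]), np.float64(0.16669023721882611))
third_hole (array([518.00713427,  13.36136364, 115.93940112]), np.float64(2.6700841484250475))
```

View pics/b.png

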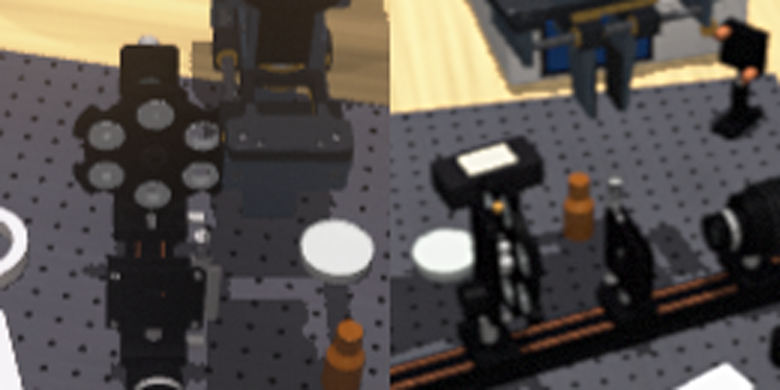

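The view shows the fingers beyond the stud on the +y side, and the stud at scene (317,210) with free space around it. Descending now.

>>> arm_command([
  {"offset": [0,0,0],"spin": 0},
  {"offset": [0,0,0.03],"spin": 0},
  {"offset": [0,0,0.036],"spin": 0},
  {"offset": [0,0,0],"spin": 0},
  {"offset": [-0.01,0,0],"spin": 0},
])

```text
time_s: 3.1
ee_pos: [605.1, 127.1, 163.3]
ee_rot: [179.9, 0.0, 102.1]
force: [0.2, 0.8, 1.1]
gripper_width: 0.3
gripper_force: 0.0
```

>>> arm_command([
  {"offset": [-0.01,0,0],"spin": 0},
  {"offset": [-0.01,0,0],"spin": 0},
  {"offset": [-0.008,0,0],"spin": 0},
  {"offset": [-0.006,0,0],"spin": 0},
])

```text
time_s: 3.6
ee_pos: [611.5, 93.0, 162.4]
ee_rot: [180.0, -0.0, 102.0]
force: [-1.0, 2.7, 1.1]
gripper_width: 0.4
gripper_force: 1.1
```

>>> arm_command([
  {"offset": [-0.003,0,0],"spin": 0},
  {"offset": [-0.002,0,0],"spin": 0},
  {"offset": [0,0,0],"spin": 0},
])

```text
time_s: 3.98
ee_pos: [611.8, 91.2, 162.3]
ee_rot: [180.0, -0.3, 102.0]
force: [-2.0, 9.7, 4.3]
gripper_width: 0.5
gripper_force: 4.3
```

>>> arm_command([
  {"offset": [0.02,0,0],"spin": 0},
  {"offset": [0,0,-0.03],"spin": 0},
  {"offset": [0,0,-0.05],"spin": 0},
])

```text
time_s: 4.35
ee_pos: [606.8, 108.4, 240.4]
ee_rot: [-179.7, 0.1, 102.1]
force: [0.7, -0.1, 0.3]
gripper_width: 0.5
gripper_force: 0.0
```

Run:
```python
from h import *
T={}
for c in ('scene','side'):
    p,d=look(c,'c_'+c)
    for t in ('hub','rim_top','port','stud','third_hole'):
        for r in env.pinpoint(c,t)[:1]: 
            T[c,t]=r['location']; print(c,t,round(r['score'],2),np.round(T[c,t]))
for t in ('hub','rim_top','port','stud','third_hole'):
    if ('scene',t) in T and ('side',t) in T: print(t,tri(T['scene',t],T['side',t]))
```

```text
scene hub 0.55 [302. 179.]
scene rim_top 0.93 [300. 157.]
scene port 0.77 [298. 193.]
scene stud 0.57 [303. 211.]
scene third_hole 0.64 [286. 186.]
side hub 0.81 [239. 222.]
side rim_top 0.61 [281. 205.]
side port 0.96 [239. 233.]
side stud 0.62 [239. 222.]
side third_hole 0.6 [246. 241.]
hub (array([509.32921689,  49.60367216, 145.26599945]), np.float64(0.8578720758184444))
rim_top (array([582.60047246,  30.66141913, 235.51642878]), np.float64(72.61480121829196))
port (array([511.82931803,  47.4887095 , 105.92883359]), np.float64(11.096595623674832))
stud (array([534.34582292,  77.09271707,  96.42831528]), np.float64(53.03900217394318))
third_hole (array([517.7642647 ,  11.67429115, 116.63319212]), np.float64(7.238123144605324))
```

The stud moved 14 px (about 30 mm) in the scene view, and the force showed it reaching the stop. Next I go to the +y notch of the wheel.

>>> arm_command([
  {"offset": [0,-0.04,0],"spin": 0},
  {"offset": [0,-0.04,0],"spin": 0},
  {"offset": [0,-0.027,0],"spin": 0},
  {"offset": [0,0,0],"spin": 0},
])

```text
time_s: 5.45
ee_pos: [502.2, 85.7, 242.3]
ee_rot: [180.0, 0.0, 102.0]
force: [0.8, 0.1, 0.7]
gripper_width: 0.3
gripper_force: 0.0
```

Run:
```python
from h import *
s=env.state(); print(s['ee_pos'])
for c in ('scene','side'):
    p,d=look(c,'d_'+c)
    for t in ('rim_top','stud'): 
        for r in env.pinpoint(c,t)[:1]: print(c,t,round(r['score'],2),np.round(r['location']))
    print(proj(c,s['ee_pos']-[0,0,14]))
a=cv2.imread('pics/d_scene.png')[130:260,250:380];b=cv2.imread('pics/d_side.png')[140:270,200:330]
cv2.imwrite('pics/d.png',cv2.resize(np.hstack([a,b]),None,fx=3,fy=3,interpolation=cv2.INTER_CUBIC))
```

```text
[502.18741786  85.68038072 242.31326687]
scene rim_top 0.64 [301. 158.]
scene stud 0.61 [305. 211.]
(np.float64(319.854336481449), np.float64(150.96915647998355), np.float64(1140.8643993193396))
side rim_top 0.78 [237. 204.]
side stud 0.41 [284. 205.]
(np.float64(232.5695084230411), np.float64(186.0108814537969), np.float64(1207.9081359438128))
```

View pics/d.png

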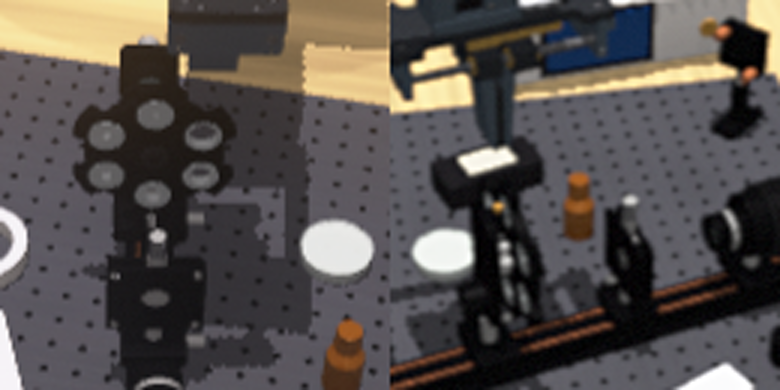

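The picture shows the shutter stud now at the centre of its housing, scene (303,210), with the fingers above the +y side of the wheel. I'll go down into the notch and push towards −y.

>>> arm_command([
  {"offset": [0,0,0.016],"spin": 0},
  {"offset": [0,0,0.015],"spin": 0},
  {"offset": [0,0,0],"spin": 0},
])

```text
time_s: 6.12
ee_pos: [502.9, 85.9, 209.4]
ee_rot: [-179.8, -0.0, 102.0]
force: [-1.0, -0.1, 1.5]
gripper_width: 0.6
gripper_force: 0.0
```

>>> arm_command([
  {"offset": [-0.006,0,0],"spin": 0},
  {"offset": [-0.006,0,0],"spin": 0},
  {"offset": [-0.006,0,0],"spin": 0},
  {"offset": [0,0,0],"spin": 0},
])

```text
time_s: 6.62
ee_pos: [507.7, 67.9, 211.5]
ee_rot: [179.9, 0.0, 102.0]
force: [0.8, 1.7, 1.3]
gripper_width: 0.6
gripper_force: 0.9
```

>>> arm_command([
  {"offset": [-0.007,0,0],"spin": 0},
  {"offset": [-0.007,0,0],"spin": 0},
  {"offset": [-0.006,0,0],"spin": 0},
  {"offset": [-0.006,0,0],"spin": 0},
])

```text
time_s: 7.12
ee_pos: [512.7, 42.3, 211.0]
ee_rot: [-180.0, 0.0, 102.0]
force: [1.1, 0.8, 2.9]
gripper_width: 0.6
gripper_force: 1.4
```

>>> arm_command([
  {"offset": [-0.004,0,0],"spin": 0},
  {"offset": [0,0,0],"spin": 0},
])

```text
time_s: 7.38
ee_pos: [513.5, 38.3, 210.8]
ee_rot: [-180.0, 0.1, 102.0]
force: [0.5, -1.4, 1.4]
gripper_width: 0.6
gripper_force: 0.7
```

The force has reversed, so the next land is now pushing from behind. I'll let it follow home gently, then lift.

>>> arm_command([
  {"offset": [-0.007,0,0],"spin": 0},
  {"offset": [-0.007,0,0],"spin": 0},
  {"offset": [-0.008,0,0],"spin": 0},
  {"offset": [0,0,-0.03],"spin": 0},
  {"offset": [0,0,-0.01],"spin": 0},
])

```text
time_s: 8.0
ee_pos: [518.9, 17.3, 252.3]
ee_rot: [179.8, 0.0, 102.0]
force: [0.2, 0.0, -0.0]
gripper_width: 0.5
gripper_force: 0.0
```

>>> arm_command([
  {"offset": [0,0.05,0],"spin": 0},
  {"offset": [0,0.05,0],"spin": 0},
  {"offset": [-0.02,0.012,0],"spin": 0},
  {"offset": [0,0,0],"spin": 0},
])

```text
time_s: 8.5
ee_pos: [632.4, 20.7, 249.5]
ee_rot: [-179.9, -0.0, 102.0]
force: [0.5, -0.4, -0.6]
gripper_width: 0.5
gripper_force: 0.0
```

Run:
```python
from h import *
s=env.state(); print(s['ee_pos'],s['time_s'])
for c in ('scene','side'):
    p,d=look(c,'e_'+c)
    for t in ('third_hole','port','stud'): 
        for r in env.pinpoint(c,t)[:2]: print(c,t,round(r['score'],2),np.round(r['location']))
a=cv2.imread('pics/e_scene.png')[130:260,250:380];b=cv2.imread('pics/e_side.png')[140:270,200:330]
cv2.imwrite('pics/e.png',cv2.resize(np.hstack([a,b]),None,fx=3,fy=3,interpolation=cv2.INTER_CUBIC))
```

```text
[632.42036298  20.71420136 249.52224166] 8.5
scene third_hole 0.88 [302. 192.]
scene port 0.64 [302. 192.]
scene stud 0.42 [244. 217.]
scene stud 0.41 [301. 211.]
side third_hole 0.74 [242. 236.]
side port 0.7 [239. 233.]
side stud 0.41 [282. 203.]
```

View pics/e.png

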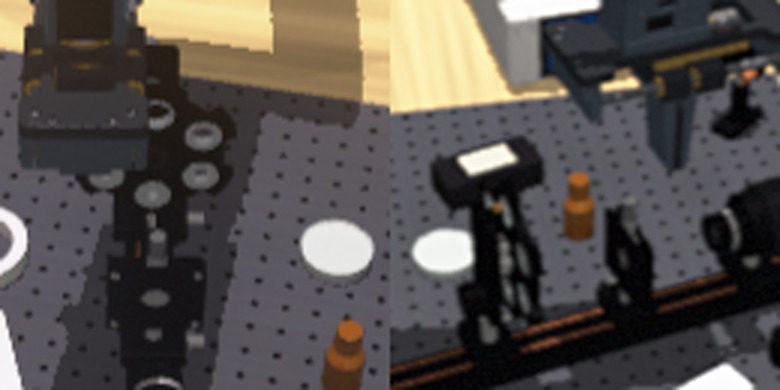

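The third hole is at the port: both networks report scene (302,192). The fingers are on the −y side of the stud, so I'll descend and push it open.

>>> arm_command([
  {"offset": [0,0,0.04],"spin": 0},
  {"offset": [0,0,0.047],"spin": 0},
  {"offset": [0,0,0],"spin": 0},
  {"offset": [0.012,0,0],"spin": 0},
  {"offset": [0.012,0,0],"spin": 0},
])

```text
time_s: 9.52
ee_pos: [628.0, 45.8, 166.5]
ee_rot: [179.7, 0.0, 102.0]
force: [0.2, 0.2, 0.8]
gripper_width: 0.9
gripper_force: 0.0
```

>>> arm_command([
  {"offset": [0.008,0,0],"spin": 0},
  {"offset": [0.008,0,0],"spin": 0},
  {"offset": [0.008,0,0],"spin": 0},
  {"offset": [0.007,0,0],"spin": 0},
  {"offset": [0.003,0,0],"spin": 0},
])

```text
time_s: 10.15
ee_pos: [619.6, 78.5, 163.9]
ee_rot: [180.0, 0.0, 102.1]
force: [1.4, -1.9, 0.6]
gripper_width: 0.2
gripper_force: 1.1
```

>>> arm_command([
  {"offset": [0.002,0,0],"spin": 0},
  {"offset": [0.001,0,0],"spin": 0},
  {"offset": [0,0,0],"spin": 0},
])

```text
time_s: 10.52
ee_pos: [619.5, 79.4, 164.0]
ee_rot: [180.0, 0.2, 102.0]
force: [1.1, -6.2, 2.4]
gripper_width: 0.8
gripper_force: 3.1
```

>>> arm_command([
  {"offset": [0.002,0,0],"spin": 0},
  {"offset": [0,0,0],"spin": 0},
])

```text
time_s: 10.78
ee_pos: [619.4, 79.6, 164.1]
ee_rot: [180.0, 0.4, 102.1]
force: [2.8, -10.4, 1.9]
gripper_width: 0.6
gripper_force: 5.2
```

>>> arm_command([
  {"offset": [-0.025,0,0],"spin": 0},
  {"offset": [0,0,-0.04],"spin": 0},
  {"offset": [-0.04,0,-0.06],"spin": 0},
  {"offset": [-0.05,0,0],"spin": 0},
  {"offset": [0,0,0],"spin": 0},
])

```text
time_s: 11.4
ee_pos: [641.6, -26.7, 255.7]
ee_rot: [-180.0, -0.0, 101.8]
force: [-0.0, 0.8, -1.2]
gripper_width: 0.5
gripper_force: 0.0
```

Run:
```python
from h import *
s=env.state(); print(s['ee_pos'],s['time_s'],s['force'])
for c in ('scene','side'):
    p,d=look(c,'f_'+c)
    for t in ('third_hole','port','stud'): 
        for r in env.pinpoint(c,t)[:2]: print(c,t,round(r['score'],2),np.round(r['location']))
a=cv2.imread('pics/f_scene.png')[130:260,250:380];b=cv2.imread('pics/f_side.png')[140:270,200:330]
cv2.imwrite('pics/f.png',cv2.resize(np.hstack([a,b]),None,fx=3,fy=3,interpolation=cv2.INTER_CUBIC))
```

```text
[641.56262341 -26.68710438 255.70932188] 11.4 [-0.01338345  0.79750317 -1.17251536]
scene third_hole 0.59 [302. 196.]
scene third_hole 0.54 [247. 251.]
scene port 0.96 [303. 193.]
scene stud 0.5 [315. 209.]
side third_hole 0.74 [242. 235.]
side port 0.72 [238. 233.]
side stud 0.46 [277. 198.]
```

View pics/f.png

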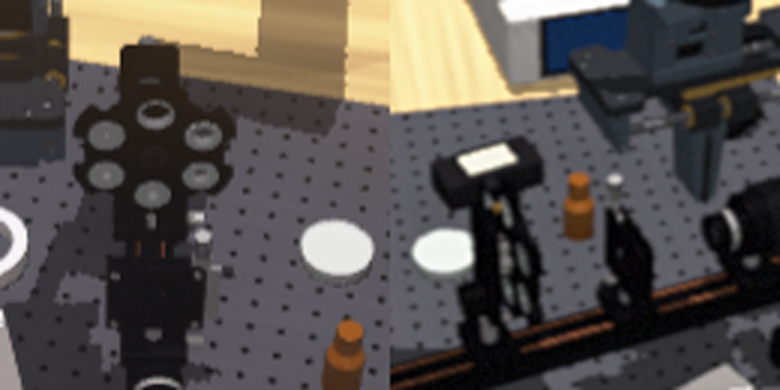

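The shutter stud is back at its open place, scene (317,209). The big holes are now at the top and upper right, with the 10 mm hole at the port (302,193), and the arm is clear.

```bash
python3 -c "
from workcell import env
print(env.job_done())"
```

```text
the job is handed in; nothing more can be done
None
```

I handed the job in with the 10 mm hole at the beam port, one click in the positive direction made with the shutter shut, and the shutter pushed back to its open stop; the hand-in gave no verdict, so this rests on the last camera view and the force readings.

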